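# Reset the tripped breaker under the push-latch flap

### The arm

A 7-joint arm with a two-finger parallel gripper is mounted at the origin on a cart in front of the work surface, level with it; the furniture and walls round the work are solid. World frame = base frame: x ahead of the robot, y to its left, z up, the work surface at z = 0. Lengths are in m, angles in rad, forces in N, time in s.
With the tool pointing down it reaches from about 0.35 to 0.9 m from the base axis. Payload 19.9 kg.
Tool frame: the origin (TCP) lies midway between the tips of the shut fingers; the grasp point (between the pads) lies 19 mm behind it; z points along the fingers, y is the line along which they close (so a half turn about z gives the same grasp; the last joint's range is limited). The gripper opens to 85 mm and grips with 20 to 120 N. Pads are 22 mm wide; open, the fingers measure 114 mm over their backs; the gripper's body (76 mm by 85 mm) begins 54 mm behind the grasp point. The pads swing forward as they close: fully open they stand 13 mm farther back than shut.
Start: joints at [1.262, 0.417, -0.01, 1.614, 0.005, 1.111, -0.053], TCP at [0.165, -0.603, 0.231] pointing down, gripper open.
Joint ranges: [-2.81, 2.81], [-0.39, 2.02], [-1.27, 1.25], [0.06, 2.57], [-1.19, 4.33], [0.19, 2], [-2.82, 2.82]. Speed limits (rad/s): [1.89, 1.89, 2.39, 2.39, 3.01, 3.01, 3.01].

### API

Orientations are given as a unit quaternion [w, x, y, z].
In Python, from cell import status, vision, env gives the robot as it stands.
- The arm moves only by the tool drive_tool, never from a script. Its argument "targets" is a list that holds one entry, the list of rows, each a list of 5 numbers: the shift along the tool's x, y, z in cm, then the turn about the tool's z in degrees, then the opening, from 0 (shut) to 1 (fully open). A call has 1 to 5 rows; each row shifts and turns the commanded pose from where the row before left it, along the tool's axes as they then stand; what a row does not reach is not made up. A row lasts 1/12 s, in which the tool goes at most 41.7 mm and 7.16 degrees, less where a joint would pass 70% of its speed; a pose out of reach is approached as far as the arm can. A call with a gripper value outside its range is refused whole. The fingers move at their own pace and stop on an object; the grip force is fixed at half the most. Time passes only in rows, so rows that do not move let the fingers close. It gives the time, the measured TCP pose, the force, the opening and the grip force at its end, in the units of the state.
- status.get_obs(): the state, without advancing time (a new reading comes with each control period).
- vision.grab_frame(name): name is "scene" or "top" or "wrist"; returns a dict with "frame" (384x512x3 uint8, red, green, blue), "K" (3x3 intrinsics, pixels), "distortion" ([k1, k2, p1, p2, k3] as OpenCV has them; the pictures are not rectified), "xyz" and "orientation" of the camera in the world. Camera axes: x right, y up, looking along -z (the intrinsics and any distortion apply to the point x, -y, -z); pixel columns grow to the right and rows downward; lengths in m; the calibration is good to about 2 mm. A picture is of the moment at which its call begins. There is no depth.
- env.finish_job(): hands the job in; it is judged then, once.
Trained networks look in the newest picture that a camera, given by its name, has taken for a name from the list of things; names that differ only in an ending like _2 or _b are one class to them, and where a whole thing is asked for, a point or a joint stands for the part that bears it (a point fixed in the world has none). Each returns a list of dicts, best first, with "p" (0 to 1); they miss things now and then, are a little off and sometimes report something else, mostly with a low value. They report only what shows in the picture. A call takes as long as a camera call.
- vision.silhouettes(camera, query): "region" (384x512 bool, what is visible of it) and "uv" ([column, row] in pixels, amid what is visible of it).
The state is a dict: "time_s": time; "joint_positions": joint angles; "dq": joint speeds; "effort": joint torques, N m; "tcp_pos": TCP position; "tcp_rot": TCP orientation; "wrist_force": force on the tool from outside, world axes, zero at the start; "wrist_torque": the same for the moment, N m; "gripper_width": finger opening in m; "grasp_force": force on a finger pad.
Only numpy, scipy, OpenCV 4.12 (cv2) and the standard library are available. Lean on these libraries where they do the work, as an engineer would, in place of code of your own. Each camera call takes 0.05 s, during which the arm holds its last target. There are 200 camera calls.

### The job

One of the three breakers under the blue flap of the bench power box has tripped. Press down on the front edge of the flap and let go so that it pops open, push the one breaker button that stands up fully home, then swing the flap down again by pushing on its outside and press it until it latches and stays flush. Work with the fingertips only: grip and lift nothing, keep the fingers off the inside of the flap, and leave the other two buttons and the parts lying round the box alone.

Things in the scene. Friction and masses are not known exactly. Their poses are not given: they have to be found in the camera images.
- power_box: grey metal box, blue front and flap, fixed, 150 (x, depth) x 210 (y, width) x 78 high; origin under its centre, x points to its back; sockets stand 16 out of the front (robot's side). The flap closes a mouth in the top from 56 before the centre to 54 behind it, 70 to either side. Inside, 28 below the top, is the breaker panel; a latch housing 36 wide, mid-front, reaches 20 back and up to 14 below the top
- flap (a joint): flap angle (rad), hinge at the back of the mouth along box y: 0 shut, flush; 2.05 wide open, leaning back; -0.032 in against its stop. Push-push latch: press the front edge 3.5 mm in to the stop (2 to 4 N, then solid) and let go: a weak spring (under 2 N) swings it wide open in 2 s and keeps it so. From open, push it down to that stop and let go: it rises to 0 and is held. Each full press and release changes over; a fast slam may bounce off
- flap_pad (a point): centre of the black ribbed push pad on the flap's outside, 91 from the hinge line, 15 behind the front edge, mid-width; it moves with the flap; its z axis is the flap's outward normal, its x axis points to the hinge
- flap_edge (a point): middle of the flap's front (free) edge on the outside, 106 from the hinge line; it moves with the flap. The flap is 137 wide and 3 thick, with a lining 2 thick and a latch tongue 28 wide reaching 44 below it, 98 from the hinge
- flap_hinge (a point): point on the hinge line at mid-width, at the back of the mouth, 1 below the box's top; axes as those of the box
- button_tripped (a joint): travel (m) of the breaker button that has popped up: 0 standing up, 0.007 fully home (stop). It moves straight down, takes about 4 N and stays where it is left; an orange band shows under its black cap while it is up
- cap_tripped (a point): centre of the top face of the popped-up button: black cap 12 across; 10 below the box's top when up, 17 when home. The three breakers stand in a row along the box's y axis, 40 apart, 52 in front of the hinge; which of the three places is the tripped one varies
- cap_sound_a (a point): centre of the top of a second button like it, already home
- cap_sound_b (a point): centre of the top of the third button, already home
- button_sound_a (a joint): travel (m) of that second button, 0.007 = home
- button_sound_b (a joint): travel (m) of that third button, 0.007 = home
- breaker_sound_a: round steel bushing of the second breaker with its button, 23 across; origin on the panel under its centre
- breaker_sound_b: the same of the third breaker
- pliers: red-handled pliers, 38 x 176 x 11, lying loose beside the box; origin under its centre
- solder_spool: blue spool, 52 across, 38 high, standing loose beside the box; origin under its centre
- capacitor_1: dark capacitor, 22 x 63 x 22, lying loose behind the box; origin under its centre
- relay_block: tan relay, 29 x 50 x 23, lying loose beside the box; origin under its centre

How it is judged:
By the outcome, as a careful person would: the job done as asked, in the order asked, and still so for the second after the job is handed in, with the robot touching nothing.
It also fails if it takes over 64 s, if anything falls off the work surface, if the arm or the gripper's body presses on something with over 40 N, if the wrist force passes 120 N, or if a joint passes its speed limit or range.

## Working session

There is one attempt and no reset: what is moved stays moved. The work goes in short steps, Python scripts to look and compute and a tool call to move; the robot and the scene stay as the last step left them, time stands still between calls to the robot, and variables do not carry over. Pictures are saved under pics/ and viewed, at most 10 in all, crops included, and the job is handed in when it is done.

Besides the shell and the picture viewer there is one more tool, called after "Call:" as a command line: name --argument value ..., lists and objects as JSON in quotes. drive_tool: Moves the arm, as the interface text tells. Its arguments: {"type":"object","properties":{"targets":{"type":"array","items":{"type":"array","items":{"type":"array","items":{"type":"number"}}}}},"required":["targets"]}

```bash
mkdir -p pics; ls; cat > h.py <<'E'
import numpy as np, cv2
from scipy.spatial.transform import Rotation as R
from cell import status, vision, env
def rot(q): return R.from_quat([q[1],q[2],q[3],q[0]]).as_matrix()
def ray(f,uv):
    p=cv2.undistortPoints(np.array([[uv]],float),np.array(f["K"]),np.array(f["distortion"]))[0,0]
    d=rot(f["orientation"])@np.array([p[0],-p[1],-1.]); return np.array(f["xyz"]),d/np.linalg.norm(d)
def onz(f,uv,z):
    o,d=ray(f,uv); return o+d*(z-o[2])/d[2]
def proj(f,P):
    p=(np.atleast_2d(P)-f["xyz"])@rot(f["orientation"]); p=p*[1,-1,-1]
    return cv2.projectPoints(p.reshape(-1,1,3),np.zeros(3),np.zeros(3),np.array(f["K"]),np.array(f["distortion"]))[0][:,0]
def save(f,n): cv2.imwrite("pics/"+n,f["frame"][:,:,::-1])
E
python3 - <<'E'
from h import *
s=status.get_obs(); print({k:np.round(v,3) for k,v in s.items()})
fr=[]
for c in ["top","scene"]:
    f=vision.grab_frame(c); fr.append(f["frame"][:,:,::-1]); print(c,f["xyz"],f["orientation"],np.array(f["K"]).round(0).tolist())
    for q in ["power_box","flap","flap_pad"]:
        for r in vision.silhouettes(c,q)[:2]:
            reg=r["region"].astype(np.uint8); box=cv2.minAreaRect(cv2.findNonZero(reg))
            print(q,round(r["p"],2),np.round(r["uv"],1),reg.sum(),np.round(cv2.boxPoints(box),1).tolist(), np.round([onz(f,p,.078) for p in cv2.boxPoints(box)],3).tolist())
cv2.imwrite("pics/a.png",cv2.resize(np.vstack(fr),(400,600)) ); [cv2.imwrite(f"pics/a{i}.png",x) for i,x in enumerate(fr)]
E
```

```text
pics
{'time_s': np.float64(0.0), 'joint_positions': array([ 1.263,  0.418, -0.01 ,  1.614,  0.005,  1.111, -0.053]), 'dq': array([-0.002, -0.001, -0.   ,  0.001,  0.001,  0.   ,  0.   ]), 'effort': array([-0.0000e+00, -8.6444e+01,  6.7900e-01, -4.3489e+01,  1.9000e-02,
        8.0000e-03, -0.0000e+00]), 'tcp_pos': array([ 0.165, -0.603,  0.231]), 'tcp_rot': array([-0.001,  0.991,  0.133, -0.   ]), 'wrist_force': array([ 0.654, -0.123,  0.297]), 'wrist_torque': array([-0.001, -0.002,  0.003]), 'grasp_force': np.float64(0.0), 'gripper_width': np.float64(0.086)}
top [0.48329274 0.04073985 1.00556748] [ 0.70960746  0.0329535  -0.01868387 -0.70357816] [[386.0, 0.0, 257.0], [0.0, 386.0, 187.0], [0.0, 0.0, 1.0]]
power_box 0.62 [263.4 197.4] 5627 [[214.10000610351562, 216.60000610351562], [233.39999389648438, 150.89999389648438], [318.29998779296875, 175.8000030517578], [299.1000061035156, 241.5]] [[0.48, 0.161, 0.078], [0.639, 0.117, 0.078], [0.58, -0.088, 0.078], [0.423, -0.042, 0.078]]
flap 0.77 [264.6 193. ] 2587 [[232.60000610351562, 206.6999969482422], [246.1999969482422, 161.300003051
[... 714 characters left out ...]
5.10000610351562], [230.8000030517578, 252.6999969482422]] [[0.634, 0.142, 0.078], [0.59, -0.203, 0.078], [0.385, 0.011, 0.078], [0.454, 0.252, 0.078]]
flap 0.61 [263.8 177.8] 1978 [[221.1999969482422, 175.3000030517578], [289.20001220703125, 144.39999389648438], [305.20001220703125, 179.60000610351562], [237.1999969482422, 210.5]] [[0.613, 0.08, 0.078], [0.565, -0.115, 0.078], [0.46, -0.004, 0.078], [0.513, 0.157, 0.078]]
flap_pad 0.7 [264. 180.] 1899 [[222.10000610351562, 175.8000030517578], [290.70001220703125, 146.1999969482422], [305.1000061035156, 179.60000610351562], [236.5, 209.3000030517578]] [[0.61, 0.081, 0.078], [0.557, -0.11, 0.078], [0.46, -0.004, 0.078], [0.516, 0.155, 0.078]]
```

View pics/a0.png

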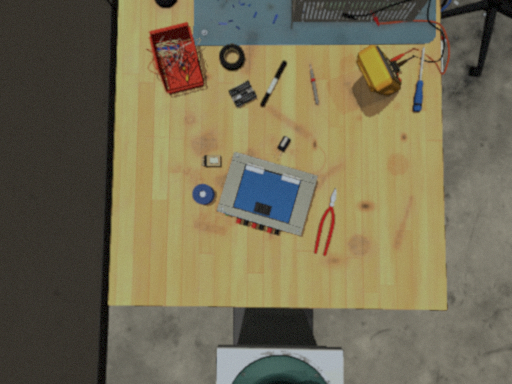

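View pics/a1.png

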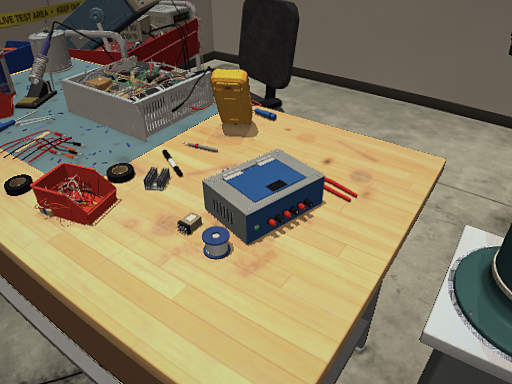

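The top view shows the box around (267,195), with the black pad near (262,209) on the robot's side, yaw about -15.8°. The spool (203,194), relay (212,161) and capacitor (284,143) are close, and the pliers are at (327,222). In the scene view the flap is shut and the pad is at (277,186). I'll align the tool and move over the box.

Call:
drive_tool --targets '[[[0,0,0,7,0],[0,0,0,7,0],[0,0,0,7,0],[0,0,0,7,0],[0,0,0,3.1,0]]]'

```text
time_s: 0.82
tcp_pos: [0.1649, -0.6028, 0.2313]
tcp_rot: [-0.0, 0.99, -0.141, -0.0]
wrist_force: [-1.2, -0.3, 0.1]
gripper_width: 0.0255
grasp_force: 0.0
```

Call:
drive_tool --targets '[[[0.85,-3.5,-0.1,0,0],[0.85,-3.5,-0.1,0,0],[0.85,-3.5,-0.1,0,0],[0.85,-3.5,-0.1,0,0],[0.85,-3.5,-0.1,0,0]]]'

```text
time_s: 1.23
tcp_pos: [0.2539, -0.4445, 0.2364]
tcp_rot: [0.0, 0.99, -0.138, 0.0]
wrist_force: [0.4, 0.3, 0.9]
gripper_width: 0.0001
grasp_force: 0.0
```

Call:
drive_tool --targets '[[[0.85,-3.5,-0.1,0,0],[0.85,-3.5,-0.1,0,0],[0.85,-3.5,-0.1,0,0],[0.85,-3.5,-0.1,0,0],[0.85,-3.5,-0.1,0,0]]]'

```text
time_s: 1.65
tcp_pos: [0.3425, -0.2877, 0.2415]
tcp_rot: [0.0, 0.99, -0.138, 0.0]
wrist_force: [1.2, 0.4, -0.5]
gripper_width: -0.0
grasp_force: 0.0
```

Call:
drive_tool --targets '[[[0.85,-3.5,-0.1,0,0],[0.85,-3.5,-0.1,0,0],[0.85,-3.5,-0.1,0,0],[0.85,-3.5,-0.1,0,0],[0.85,-3.5,-0.1,0,0]]]'

```text
time_s: 2.07
tcp_pos: [0.431, -0.1308, 0.2466]
tcp_rot: [0.0, 0.99, -0.138, 0.0]
wrist_force: [0.8, -0.5, -0.0]
gripper_width: -0.0002
grasp_force: 0.0
```

Call:
drive_tool --targets '[[[0,-3,0,0,0],[0,-1,0,0,0],[0,0,0,0,0],[0,0,0,0,0]]]'

```text
time_s: 2.4
tcp_pos: [0.4412, -0.0943, 0.2462]
tcp_rot: [0.0, 0.991, -0.137, -0.0]
wrist_force: [-0.2, -1.0, -0.2]
gripper_width: 0.0001
grasp_force: 0.0
```

```bash
cat >> h.py <<'E'
def boxpts(b,L):  # b=(x,y,yaw), L local points
    c,s=np.cos(b[2]),np.sin(b[2]); L=np.atleast_2d(L).astype(float)
    return np.c_[b[0]+c*L[:,0]-s*L[:,1], b[1]+s*L[:,0]+c*L[:,1], L[:,2]]
FL=np.array([[-.052,-.0685,.078],[-.052,.0685,.078],[.054,.0685,.078],[.054,-.0685,.078]])
def tool(s=None):
    s=s or status.get_obs(); M=rot(s["tcp_rot"]); return np.array(s["tcp_pos"]),M
def to(target):
    p,M=tool(); return (M.T@(np.array(target)-p)*100).round(2)
def fbox(b,L): return boxpts(b,L)[0]
E
python3 - <<'E'
from h import *
from scipy.optimize import minimize
F={}
for c in ["top","scene","wrist"]:
    f=vision.grab_frame(c); r=vision.silhouettes(c,"flap")
    print(c,[(round(x["p"],2),int(x["region"].sum()),np.round(x["uv"])) for x in r[:2]])
    if r: F[c]=(f,r[0]["region"].astype(np.uint8))
def mask(f,b):
    m=np.zeros((384*4,512*4),np.uint8); cv2.fillPoly(m,[np.round(proj(f,boxpts(b,FL))*4+2).astype(np.int32)],1); return cv2.resize(m.astype(np.float32),(512,384),interpolation=cv2.INTER_AREA)
def cost(v,cs):
    b=(v[0],v[1],v[2]/1); t=0
    for c in cs:
        m=mask(F[c][0],b); t+=np.abs(m-F[c][1]).sum()/F[c][1].sum()
    return t
b0=np.array([.539,.0352,np.radians(-15.8)])
for cs in [["top"],["scene"],["top","scene"]]:
    o=minimize(cost,b0,args=(cs,),method="Nelder-Mead",options=dict(initial_simplex=b0+np.vstack([np.zeros(3),np.diag([.006,.006,.05])]),xatol=1e-4,fatol=1e-4)); print(cs,o.x.round(4),np.degrees(o.x[2]),o.fun)
f=F["wrist"][0] if "wrist" in F else f
im=f["frame"][:,:,::-1].copy()
cv2.polylines(im,[np.round(proj(f,boxpts(o.x,FL))).astype(np.int32)],True,(0,255,0))
im2=F["scene"][0]["frame"][:,:,::-1].copy()
cv2.polylines(im2,[np.round(proj(F["scene"][0],boxpts(o.x,FL))).astype(np.int32)],True,(0,255,0))
cv2.imwrite("pics/w1.png",np.vstack([im[:, :],im2[120:280]]));print(f["xyz"],tool())
E
```

```text
top [(0.56, 2511, array([263., 193.]))]
scene [(0.62, 1841, array([267., 181.]))]
wrist [(0.79, 16752, array([ 98., 111.])), (0.56, 50, array([  2., 161.]))]
['top'] [ 0.5366  0.0362 -0.2766] -15.846090058252493 0.05087614496216647
['scene'] [ 0.5344  0.0383 -0.2552] -14.620944868389993 0.08609451385116784
['top', 'scene'] [ 0.5354  0.0363 -0.2606] -14.928505070502545 0.15002754853116684
[ 0.50660648 -0.11343198  0.38834964] (array([ 0.44121304, -0.09480115,  0.24628877]), array([[ 9.61769252e-01, -2.73861102e-01, -4.24026513e-05],
       [-2.73861104e-01, -9.61769252e-01, -4.43851327e-05],
       [-2.86262048e-05,  5.43006928e-05, -9.99999998e-01]]))
```

View pics/w1.png

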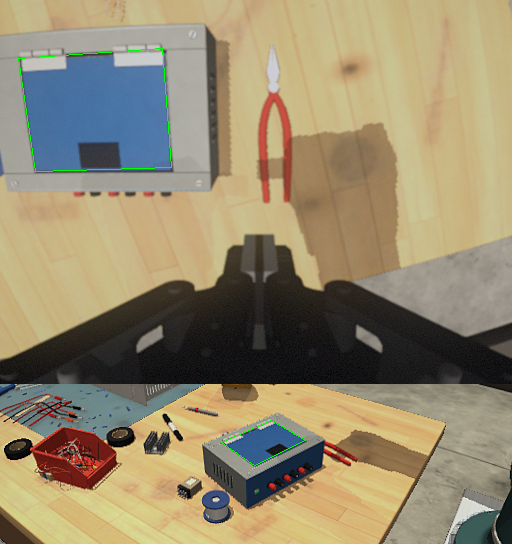

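The wrist view shows the flap outlined at (20–172, 50–172) with the pad at (99,155), and the fit is within about 2 px. I'll refine the pose with this view, since it has the best resolution.

```bash
python3 - <<'E'
from h import *
from scipy.optimize import minimize
f=vision.grab_frame("wrist")
im=f["frame"].astype(int); r,g,b=im[...,0],im[...,1],im[...,2]
blue=((b-r>40)).astype(np.uint8); blue[:,230:]=0; blue[:30]=0; blue[:, :12]=0
reg=vision.silhouettes("wrist","flap")[0]["region"].astype(np.uint8)
for name,m0 in [("net",reg)]:
    def cost(v):
        m=np.zeros((384*4,512*4),np.uint8); cv2.fillPoly(m,[np.round(proj(f,boxpts(v,FL))*4+2).astype(np.int32)],1)
        return np.abs(cv2.resize(m.astype(np.float32),(512,384),interpolation=cv2.INTER_AREA)-m0).sum()/m0.sum()
    b0=np.array([.536,.0362,-.27])
    o=minimize(cost,b0,method="Nelder-Mead",options=dict(initial_simplex=b0+np.vstack([np.zeros(3),np.diag([.004,.004,.04])]),xatol=1e-4,fatol=1e-5)); print(name,o.x.round(4),np.degrees(o.x[2]),o.fun)
cs,_=cv2.findContours(blue,cv2.RETR_EXTERNAL,cv2.CHAIN_APPROX_NONE); c=max(cs,key=cv2.contourArea)
print(cv2.contourArea(c),cv2.approxPolyDP(c,4,True)[:,0].tolist()); print(proj(f,boxpts(o.x,FL)).round(1).tolist())
dk=((im.sum(2)<150)).astype(np.uint8); dk[:130]=0;dk[180:]=0;dk[:,60:][:,80:]=0
M=cv2.moments(dk[:, :140],True); uv=(M["m10"]/M["m00"],M["m01"]/M["m00"]); print("pad",uv,onz(f,uv,.078),fbox(o.x,[-.037,0,.078]))
print(status.get_obs()["joint_positions"].round(3)); print("to press",to(fbox(o.x,[.054-.093,0,.095])))
E
```

```text
net [ 0.534   0.0355 -0.2803] -16.06078216385182 0.0431060243844131
14611.5 [[165, 64], [116, 67], [112, 56], [70, 58], [66, 69], [23, 72], [36, 169], [171, 169]]
[[171.6, 169.8], [35.4, 170.2], [20.6, 57.5], [165.1, 50.9]]Traceback (most recent call last):
  File "<stdin>", line 16, in <module>
ZeroDivisionError: float division by zero
```

```bash
echo 'B=(.534,.0355,-.2803)' >> h.py; python3 - <<'E'
from h import *
print(status.get_obs()["joint_positions"].round(3)); print("to press",to(fbox(B,[.054-.094,0,.095])), fbox(B,[-.040,0,.078]))
_,M=tool(); print(np.degrees(np.arctan2(M[1,0],M[0,0])))
E
```

```text
[ 0.463  0.099 -0.339  1.998  0.038  1.05  -1.742]
to press [  1.36 -15.05  15.13] [0.4955611  0.04656576 0.078     ]
-15.862862718421557
```

Call:
drive_tool --targets '[[[0.3,-3.7,2.5,0,0],[0.3,-3.7,2.5,0,0],[0.3,-3.7,2.5,0,0],[0.3,-3.7,2.5,0,0],[0.1,-0.2,2.5,0,0]]]'

```text
time_s: 3.22
tcp_pos: [0.4927, 0.0431, 0.1276]
tcp_rot: [-0.001, 0.991, -0.135, 0.001]
wrist_force: [0.9, 0.8, -1.1]
gripper_width: -0.0001
grasp_force: 0.0
```

Call:
drive_tool --targets '[[[0,0,1.0,0,0],[0,0,0.8,0,0],[0,0,0,0,0],[0,0,0,0,0]]]'

```text
time_s: 3.55
tcp_pos: [0.4914, 0.0362, 0.1109]
tcp_rot: [0.0, 0.99, -0.138, 0.0]
wrist_force: [-0.3, 0.4, 0.4]
gripper_width: 0.0002
grasp_force: 0.0
```

```bash
python3 - <<'E'
from h import *
f=vision.grab_frame("wrist"); save(f,"w2.png"); p,M=tool(); print(p,to(fbox(B,[-.040,0,.080])))
print(proj(f,boxpts(B,np.vstack([FL,[-.037,0,.078]]))).round(1).tolist(), status.get_obs()["wrist_force"].round(2))
E
```

```text
[0.4917232  0.03632374 0.11129522] [ 0.08 -1.09  3.13]
[[360.8, 242.0], [119.9, 240.7], [100.0, 42.5], [377.3, 41.9], [239.3, 216.8]] [ 0.84 -0.59  0.12]
```

View pics/w2.png

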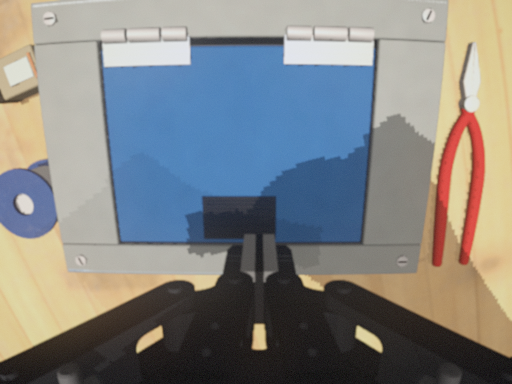

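The pad is at (240,217) against a predicted (239,217), and the front edge is at row 243, so the pose is good to about 1 mm. Now the press.

Call:
drive_tool --targets '[[[0.1,-1.1,0,0,0],[0,0,1.5,0,0],[0,0,1.0,0,0],[0,0,0.3,0,0],[0,0,0,0,0]]]'

```text
time_s: 4.02
tcp_pos: [0.4948, 0.0474, 0.0818]
tcp_rot: [0.0, 0.99, -0.138, -0.001]
wrist_force: [0.5, 0.9, -0.2]
gripper_width: 0.0002
grasp_force: 0.0
```

Call:
drive_tool --targets '[[[0,0,0.1,0,0],[0,0,0.1,0,0],[0,0,0.1,0,0],[0,0,0.1,0,0],[0,0,0,0,0]]]'

```text
time_s: 4.43
tcp_pos: [0.4953, 0.0475, 0.0783]
tcp_rot: [-0.0, 0.99, -0.138, 0.0]
wrist_force: [0.3, -0.5, 0.4]
gripper_width: 0.0001
grasp_force: 0.4
```

Call:
drive_tool --targets '[[[0,0,0.1,0,0],[0,0,0.1,0,0],[0,0,0.1,0,0],[0,0,0,0,0]]]'

```text
time_s: 4.77
tcp_pos: [0.4953, 0.0475, 0.0752]
tcp_rot: [-0.0, 0.99, -0.138, 0.0]
wrist_force: [1.6, -0.7, 3.7]
gripper_width: -0.0
grasp_force: 1.5
```

Call:
drive_tool --targets '[[[0,0,0.1,0,0],[0,0,0.1,0,0],[0,0,0,0,0],[0,0,0,0,0]]]'

```text
time_s: 5.1
tcp_pos: [0.4956, 0.0476, 0.0744]
tcp_rot: [0.0, 0.99, -0.138, 0.0]
wrist_force: [-9.8, -1.5, 31.5]
gripper_width: 0.0002
grasp_force: 15.9
```

Force is 31 N, so the flap is on its stop. Releasing.

Call:
drive_tool --targets '[[[0,0,-0.6,0,0],[-2.5,0,-3.0,0,0],[-2.5,0,-3.0,0,0],[0,0,-4,0,0],[0,0,-4,0,0]]]'

```text
time_s: 5.52
tcp_pos: [0.4452, 0.0616, 0.2204]
tcp_rot: [0.0, 0.991, -0.137, -0.001]
wrist_force: [1.2, -1.3, -0.1]
gripper_width: -0.0001
grasp_force: 0.0
```

Call:
drive_tool --targets '[[[0,0,-1,-7,0],[0,0,0,-7,0],[0,0,0,-7,0],[0,0,0,-7,0],[0,0,0,-7,0]]]'

```text
time_s: 5.93
tcp_pos: [0.4469, 0.0611, 0.2292]
tcp_rot: [0.0, 0.986, 0.17, -0.0]
wrist_force: [0.6, -0.1, -0.7]
gripper_width: 0.0001
grasp_force: 0.0
```

Call:
drive_tool --targets '[[[0,0,0,-7,0],[0,0,0,-7,0],[0,0,0,-7,0],[0,0,0,-7,0],[0,0,0,-7,0]]]'

```text
time_s: 6.35
tcp_pos: [0.4468, 0.0611, 0.229]
tcp_rot: [-0.0, 0.889, 0.458, -0.0]
wrist_force: [0.0, -0.9, 0.2]
gripper_width: -0.0002
grasp_force: 0.0
```

Call:
drive_tool --targets '[[[0,0,0,-7,0],[0,0,0,-7,0],[0,0,0,-6,0],[0,0,0,0,0],[0,0,0,0,0]]]'

```text
time_s: 6.77
tcp_pos: [0.4469, 0.0611, 0.2291]
tcp_rot: [-0.0, 0.799, 0.602, -0.0]
wrist_force: [0.1, -0.4, -0.4]
gripper_width: -0.0002
grasp_force: 0.0
```

```bash
python3 - <<'E'
from h import *
F={}
for c in ["top","scene","wrist"]:
    f=F[c]=vision.grab_frame(c)
    for q in ["cap_tripped","breaker_sound_a"]:
        for r in vision.silhouettes(c,q)[:3]:
            P=onz(f,r["uv"],.065); cs=boxpts((0,0,-B[2]),[P-[B[0],B[1],0]])[0]
            print(c,q,round(r["p"],2),int(r["region"].sum()),np.round(r["uv"]),"box xy",cs.round(3))
im=np.vstack([cv2.resize(F["top"]["frame"][130:260,190:360],None,fx=3,fy=3)[:300,:512],F["scene"]["frame"][90:280]])
cv2.imwrite("pics/o.png",im[:,:,::-1])
print(tool(),status.get_obs()["joint_positions"].round(2))
E
```

```text
top breaker_sound_a 0.63 57 [252. 186.] box xy [0.01  0.04  0.065]
scene cap_tripped 0.51 398 [191. 222.] box xy [-0.013  0.188  0.065]
scene breaker_sound_a 0.53 65 [266. 187.] box xy [-0.015  0.007  0.065]
wrist cap_tripped 0.53 118 [359. 173.] box xy [0.002 0.002 0.065]
wrist breaker_sound_a 0.83 406 [355. 171.] box xy [-0.003  0.004  0.065]
wrist breaker_sound_a 0.65 498 [360. 136.] box xy [-0.     0.037  0.065]Traceback (most recent call last):
  File "<stdin>", line 9, in <module>
    return _nx.concatenate(arrs, 0, dtype=dtype, casting=casting)
           ~~~~~~~~~~~~~~~^^^^^^^^^^^^^^^^^^^^^^^^^^^^^^^^^^^^^^^
ValueError: all the input array dimensions except for the concatenation axis must match exactly, but along dimension 1, the array at index 0 has size 510 and the array at index 1 has size 512
```

```bash
python3 - <<'E'
from h import *
f=vision.grab_frame("wrist"); g=vision.grab_frame("scene")
im=np.vstack([f["frame"],g["frame"][90:280]]); cv2.imwrite("pics/o.png",im[:,:,::-1])
print(proj(f,boxpts(B,[[.002,y,.065] for y in (-.04,0,.04)])).round(1).tolist(),status.get_obs()["joint_positions"].round(2))
E
```

```text
[[356.0, 215.8], [359.6, 175.5], [363.0, 132.4]] [ 0.36  0.14 -0.61  2.01  0.1   1.02 -0.57]
```

View pics/o.png

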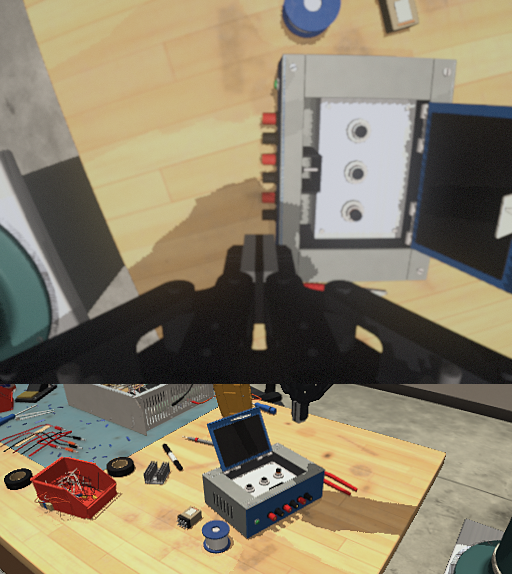

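The flap is open. The buttons are at (361,131), (358,174) and (354,212) in the wrist view. I'll zoom in to see which one is up.

```bash
python3 - <<'E'
from h import *
f=vision.grab_frame("wrist"); g=vision.grab_frame("scene")
a=cv2.resize(f["frame"][110:235,325:395],None,fx=4,fy=4,interpolation=cv2.INTER_CUBIC)
b=cv2.resize(g["frame"][165:205,235:300],None,fx=7,fy=7,interpolation=cv2.INTER_CUBIC)
h=max(a.shape[0],b.shape[0]); pad=lambda x:np.vstack([x,np.zeros((h-x.shape[0],x.shape[1],3),np.uint8)])
cv2.imwrite("pics/z.png",np.hstack([pad(a),pad(b)])[:,:,::-1])
for c,q in [("wrist",f),("scene",g)]:
    im=cv2.cvtColor(q["frame"],cv2.COLOR_RGB2HSV)
    for z in (.068,.061):
        for y in (-.04,0,.04):
            u,v=np.round(proj(q,boxpts(B,[.002,y,z]))[0]).astype(int); w=im[v-9:v+10,u-9:u+10].reshape(-1,3); m=(w[:,0]>5)&(w[:,0]<25)&(w[:,1]>120)&(w[:,2]>80); print(c,z,y,u,v,m.sum())
E
```

```text
wrist 0.068 -0.04 357 217 0
wrist 0.068 0 360 176 0
wrist 0.068 0.04 364 133 0
wrist 0.061 -0.04 355 214 0
wrist 0.061 0 358 175 0
wrist 0.061 0.04 362 132 0
scene 0.068 -0.04 278 174 3
scene 0.068 0 264 181 0
scene 0.068 0.04 249 188 0
scene 0.061 -0.04 278 177 3
scene 0.061 0 264 184 0
scene 0.061 0.04 249 190 0
```

View pics/z.png

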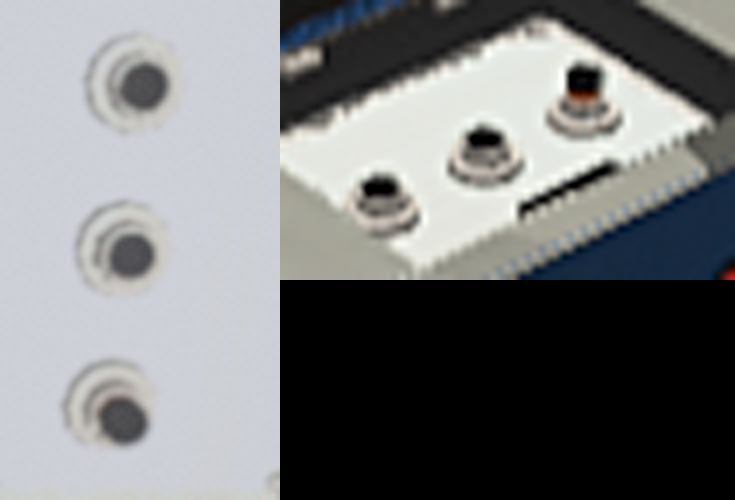

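The scene crop shows the orange band under the right-hand cap, at box y = -0.04 (wrist pixel about (356,215)). The other two caps are home.

```bash
python3 - <<'E'
from h import *
f=vision.grab_frame("wrist")
for uv,z in [((356,215),.068),((358,174),.061),((361,131.3),.061)]:
    P=onz(f,uv,z); print(P.round(4), boxpts((0,0,-B[2]),[P-[B[0],B[1],0]])[0].round(4))
print(to(fbox(B,[-.001,-.04,.12])),to(fbox(B,[-.001,-.04,.068])),tool()[0])
E
```

```text
[ 0.5245 -0.0014  0.068 ] [ 0.001  -0.0381  0.068 ]
[0.5357 0.0355 0.061 ] [0.0016 0.0005 0.061 ]
[0.5464 0.0741 0.061 ] [0.0013 0.0406 0.061 ]
[-4.09  8.95 10.92] [-4.09  8.95 16.12] [0.44707026 0.06110701 0.2292018 ]
```

Call:
drive_tool --targets '[[[-1.4,3.0,0,0,0],[-1.4,3.0,0,0,0],[-1.2,2.95,0,0,0],[0,0,3,0,0],[0,0,3,0,0]]]'

```text
time_s: 7.88
tcp_pos: [0.524, -0.003, 0.1689]
tcp_rot: [0.001, 0.798, 0.602, 0.001]
wrist_force: [0.5, -0.2, -1.3]
gripper_width: 0.0004
grasp_force: 0.0
```

Call:
drive_tool --targets '[[[0,0,3.0,0,0],[0,0,3.0,0,0],[0,0,2.0,0,0],[0,0,1,0,0],[0,0,0.5,0,0]]]'

```text
time_s: 8.3
tcp_pos: [0.5217, -0.0017, 0.073]
tcp_rot: [-0.001, 0.798, 0.603, -0.001]
wrist_force: [0.0, -0.5, 0.3]
gripper_width: 0.0002
grasp_force: 0.0
```

```bash
python3 - <<'E'
from h import *
p,M=tool(); print(p,to(fbox(B,[-.001,-.039,.068])),status.get_obs()["wrist_force"].round(1))
E
```

```text
[ 0.52174442 -0.00165698  0.07298316] [0.01 0.05 0.5 ] [ 0.  -0.5  0.3]
```

Call:
drive_tool --targets '[[[0,0,0.25,0,0],[0,0,0.25,0,0],[0,0,0.2,0,0],[0,0,0.2,0,0],[0,0,0,0,0]]]'

```text
time_s: 8.72
tcp_pos: [0.5228, -0.0018, 0.0657]
tcp_rot: [0.0, 0.798, 0.603, 0.0]
wrist_force: [0.1, 0.1, -0.0]
gripper_width: -0.0001
grasp_force: 0.0
```

Call:
drive_tool --targets '[[[0,0,0.15,0,0],[0,0,0.1,0,0],[0,0,0.1,0,0],[0,0,0,0,0],[0,0,0,0,0]]]'

```text
time_s: 9.13
tcp_pos: [0.5224, -0.0017, 0.0617]
tcp_rot: [0.0, 0.798, 0.603, 0.0]
wrist_force: [2.1, -0.4, 2.7]
gripper_width: 0.0
grasp_force: 1.3
```

Call:
drive_tool --targets '[[[0,0,0.1,0,0],[0,0,0.1,0,0],[0,0,0,0,0],[0,0,0,0,0]]]'

```text
time_s: 9.47
tcp_pos: [0.5227, -0.0018, 0.0607]
tcp_rot: [0.0, 0.798, 0.603, 0.0]
wrist_force: [-3.7, -1.1, 25.4]
gripper_width: -0.0001
grasp_force: 12.6
```

Call:
drive_tool --targets '[[[0,0,-3,0,0],[0,0,-4,0,0],[0,0,-4,0,0],[0,0,-4,0,0],[0,0,-3.5,0,0]]]'

```text
time_s: 9.88
tcp_pos: [0.5217, -0.0015, 0.2469]
tcp_rot: [-0.0, 0.798, 0.603, -0.0]
wrist_force: [0.5, -1.6, 0.0]
gripper_width: 0.0004
grasp_force: 0.0
```

Call:
drive_tool --targets '[[[-2,0,-1,0,0],[-3,0,0,0,0],[-3,0,0,0,0],[-3,0,0,0,0],[0,0,0,0,0]]]'

```text
time_s: 10.3
tcp_pos: [0.4903, -0.1131, 0.2542]
tcp_rot: [-0.0, 0.8, 0.601, -0.001]
wrist_force: [-0.9, -1.2, -0.3]
gripper_width: -0.0002
grasp_force: 0.0
```

```bash
python3 - <<'E'
from h import *
f=vision.grab_frame("wrist"); g=vision.grab_frame("scene")
u,v=proj(f,boxpts(B,[.002,0,.061]))[0].astype(int); print(u,v,proj(f,boxpts(B,[[.002,y,.061] for y in(-.04,.04)])))
a=f["frame"]
b=cv2.resize(g["frame"][150:205,225:310],None,fx=6,fy=6,interpolation=cv2.INTER_CUBIC)[:, :512]
b=cv2.copyMakeBorder(b,0,0,0,512-b.shape[1],cv2.BORDER_CONSTANT) if b.shape[1]<512 else b
cv2.imwrite("pics/p.png",np.vstack([a,b])[:600,:,::-1]); cv2.imwrite("pics/p.png",np.vstack([b[:200],a])[:,:,::-1])
p,M=tool(); print(p,[to(fbox(B,q)) for q in ([.054+.080,0,.25],[.054+.08,0,.137])])
E
```

```text
263 1 [[263.74261562  46.76998284]
 [263.85576108 -44.46328853]]
[ 0.49163423 -0.10842525  0.25432897] [array([14.97, 13.52,  0.42]), array([14.98, 13.54, 11.72])]
```

View pics/p.png

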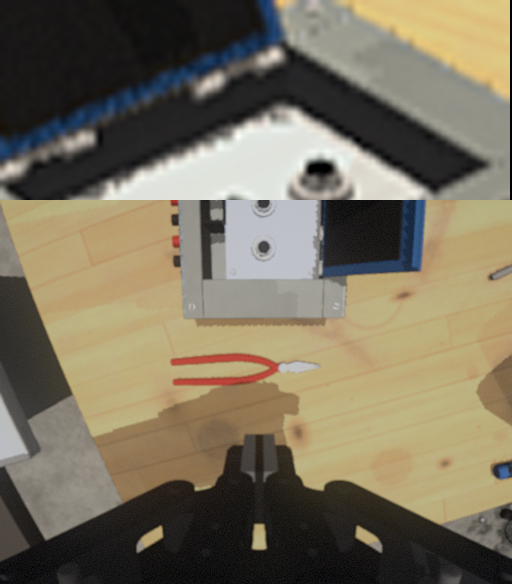

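The scene crop shows the right-hand button low with no orange, so it is home. Next I go around behind the open flap.

Call:
drive_tool --targets '[[[0,3.5,0,0,0],[0,3.5,0,0,0],[0,3.5,0,0,0],[0,3.0,0,0,0],[3,0,0,0,0]]]'

```text
time_s: 10.82
tcp_pos: [0.6329, -0.1209, 0.2527]
tcp_rot: [-0.0, 0.8, 0.6, -0.001]
wrist_force: [1.0, -1.3, 0.9]
gripper_width: -0.0002
grasp_force: 0.0
```

Call:
drive_tool --targets '[[[3.5,0,0,0,0],[3.5,0,0,0,0],[3.5,0,0,0,0],[1.5,0,0,0,0],[0,0,0,0,0]]]'

```text
time_s: 11.23
tcp_pos: [0.6632, 0.0066, 0.2543]
tcp_rot: [-0.001, 0.795, 0.606, 0.001]
wrist_force: [0.2, -0.3, 0.4]
gripper_width: 0.0002
grasp_force: 0.0
```

```bash
python3 - <<'E'
from h import *
p,M=tool(); print(p,to(fbox(B,[.134,0,.134])),np.degrees(np.arctan2(M[1,0],M[0,0])))
E
```

```text
[0.66318754 0.00659343 0.25427036] [-0.83  0.19 12.02] 74.6047897232657
```

Call:
drive_tool --targets '[[[-0.8,0.2,0,0.7,0],[0,0,3.5,0,0],[0,0,3.5,0,0],[0,0,3.5,0,0],[0,0,1.5,0,0]]]'

```text
time_s: 11.65
tcp_pos: [0.6606, -0.0103, 0.13]
tcp_rot: [-0.001, 0.802, 0.597, -0.002]
wrist_force: [-0.6, 1.1, -0.7]
gripper_width: -0.0002
grasp_force: 0.0
```

Call:
drive_tool --targets '[[[0,-1,0,0,0],[0,-1,0,0,0],[0,-1,0,0,0],[0,-1,0,0,0],[0,0,0,0,0]]]'

```text
time_s: 12.07
tcp_pos: [0.6273, -0.0, 0.1391]
tcp_rot: [0.004, 0.802, 0.597, 0.003]
wrist_force: [5.5, -10.7, 35.2]
gripper_width: 0.0
grasp_force: 17.4
```

```bash
python3 - <<'E'
from h import *
g=vision.grab_frame("scene"); t=vision.grab_frame("top")
b=cv2.resize(g["frame"][70:270,180:350],None,fx=3,fy=3,interpolation=cv2.INTER_CUBIC)
c=cv2.resize(t["frame"][130:260,210:330],(250,271),interpolation=cv2.INTER_CUBIC)
c=np.vstack([c,np.zeros((600-271,250,3),np.uint8)])
cv2.imwrite("pics/q.png",np.hstack([b,c])[:,:,::-1])
s=status.get_obs();print(s["tcp_pos"],s["wrist_force"].round(1),s["wrist_torque"].round(2),s["effort"].round(1)); P=s["tcp_pos"]; print(boxpts((0,0,-B[2]),[P-np.array([B[0],B[1],0])]))
E
```

```text
[ 6.27987775e-01 -3.30443362e-04  1.38883961e-01] [  6.9 -10.2  36.8] [-1.68 -0.7   0.14] [ -6.3 -69.1 -12.8 -20.8  -2.4   0.5  -0.2]
[[ 0.10023194 -0.00843092  0.13888396]]
```

View pics/q.png

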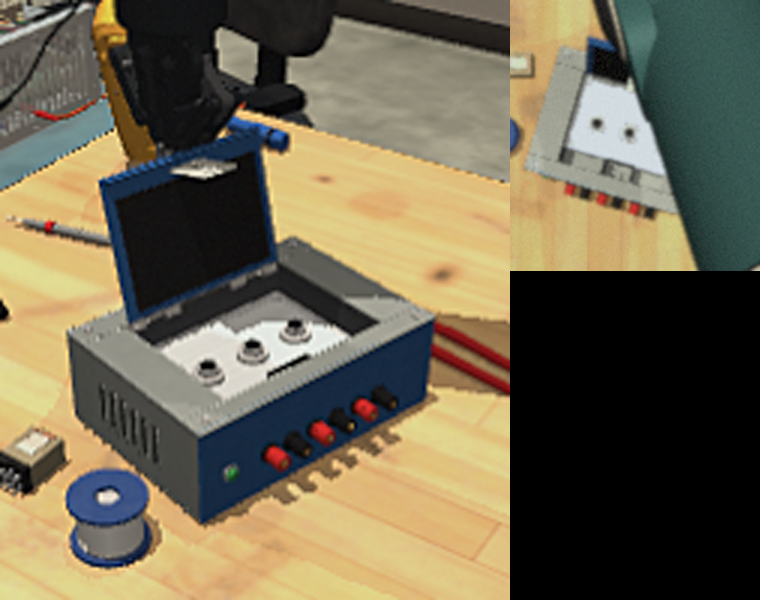

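The fingers are behind the flap, but the flared gripper linkage is catching the flap's top edge. I'll back off, turn 90° so the linkage spreads along the hinge axis, and push higher up.

Call:
drive_tool --targets '[[[0,1,-0.3,0,0],[0,1,0,0,0],[0,1,0,0,0],[0,1,0,0,0],[0,0.5,0,0,0]]]'

```text
time_s: 12.58
tcp_pos: [0.6681, -0.0118, 0.1374]
tcp_rot: [0.0, 0.802, 0.597, -0.0]
wrist_force: [0.0, -0.1, 0.4]
gripper_width: -0.0
grasp_force: 0.0
```

Call:
drive_tool --targets '[[[0,1.0,-3,0,0],[0,1.0,-3,0,0],[0,0,-3,0,0],[0,0,-3,7,0],[0,0,0,7,0]]]'

```text
time_s: 13.0
tcp_pos: [0.6885, -0.0161, 0.2639]
tcp_rot: [0.002, 0.87, 0.493, 0.003]
wrist_force: [0.4, 0.6, -0.5]
gripper_width: 0.0001
grasp_force: 0.0
```

Call:
drive_tool --targets '[[[0,0,0,7,0],[0,0,0,7,0],[0,0,0,7,0],[0,0,0,7,0],[0,0,0,7,0]]]'

```text
time_s: 13.42
tcp_pos: [0.6864, -0.0165, 0.2575]
tcp_rot: [0.0, 0.978, 0.208, -0.0]
wrist_force: [-0.2, -0.3, 0.5]
gripper_width: 0.0
grasp_force: 0.0
```

Call:
drive_tool --targets '[[[0,0,0,7,0],[0,0,0,7,0],[0,0,0,7,0],[0,0,0,7,0],[0,0,0,7,0]]]'

```text
time_s: 13.83
tcp_pos: [0.6864, -0.0165, 0.2575]
tcp_rot: [0.0, 0.995, -0.095, -0.0]
wrist_force: [0.2, 0.2, 0.1]
gripper_width: -0.0004
grasp_force: 0.0
```

Call:
drive_tool --targets '[[[0,0,0,6,0],[0,0,0,0,0],[0,0,0,0,0]]]'

```text
time_s: 14.08
tcp_pos: [0.6866, -0.016, 0.2576]
tcp_rot: [0.0, 0.99, -0.142, -0.0]
wrist_force: [-0.6, -0.0, -0.6]
gripper_width: -0.0001
grasp_force: 0.0
```

```bash
python3 - <<'E'
from h import *
p,M=tool(); s=status.get_obs(); print(p,to(fbox(B,[.134,0,.15])),np.degrees(np.arctan2(M[1,0],M[0,0])),s["joint_positions"].round(2))
f=vision.grab_frame("wrist"); g=vision.grab_frame("scene")
b=cv2.resize(g["frame"][70:270,180:350],None,fx=1.5,fy=1.5,interpolation=cv2.INTER_CUBIC)
a=f["frame"]; b=cv2.copyMakeBorder(b,0,384-b.shape[0],0,0,cv2.BORDER_CONSTANT)
cv2.imwrite("pics/r.png",np.hstack([a,b])[:,:,::-1])
for r in vision.silhouettes("scene","flap")[:1]:
    reg=r["region"].astype(np.uint8)
    for th in (1.6,1.7,1.8,1.9,2.0,2.05):
        c,s_=np.cos(th),np.sin(th); L=[[.054-rr*c,y,.077+rr*s_] for rr,y in((0,-.0685),(.106,-.0685),(.106,.0685),(0,.0685))]
        m=np.zeros((384,512),np.uint8); cv2.fillPoly(m,[proj(g,boxpts(B,L)).round().astype(np.int32)],1); print(th,round((m&reg).sum()/(m|reg).sum(),3))
E
```

```text
[ 0.68655458 -0.01596932  0.25756705] [-2.68 -0.72 10.76] -16.360104988703934 [ 0.09  0.52 -0.17  1.41  0.09  1.23 -1.94]
1.6 0.71
1.7 0.779
1.8 0.846
1.9 0.895
2.0 0.932
2.05 0.935
```

View pics/r.png

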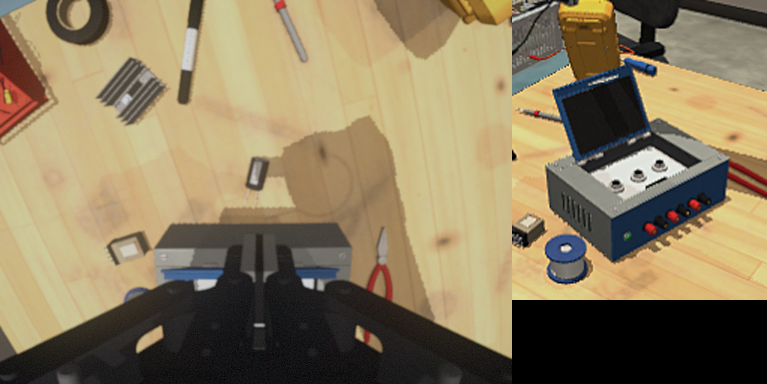

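The flap is still wide open (fit 2.05 rad) and nothing has been disturbed. The fingers now stand behind it with the linkage along the hinge. I'll descend behind the flap and swing it over.

Call:
drive_tool --targets '[[[0,-0.7,3.6,-0.3,0],[0,0,3.6,0,0],[0,0,3.6,0,0],[-1.4,0,0,0,0],[-1.3,0,0,0,0]]]'

```text
time_s: 14.65
tcp_pos: [0.6612, -0.0014, 0.1466]
tcp_rot: [0.0, 0.99, -0.14, -0.002]
wrist_force: [0.4, 0.6, 1.3]
gripper_width: -0.0001
grasp_force: 0.0
```

Call:
drive_tool --targets '[[[-1,0,0,0,0],[-1,0,0,0,0],[-1,0,0,0,0],[0,0,0,0,0]]]'

```text
time_s: 14.98
tcp_pos: [0.633, 0.0076, 0.1499]
tcp_rot: [-0.0, 0.99, -0.14, -0.0]
wrist_force: [0.4, 0.5, -1.0]
gripper_width: -0.0001
grasp_force: 0.2
```

```bash
python3 - <<'E'
from h import *
s=status.get_obs(); P=s["tcp_pos"]; print(boxpts((0,0,-B[2]),[P-np.array([B[0],B[1],0])]).round(4),s["wrist_force"].round(1))
E
```

```text
[[0.1028 0.0006 0.1499]] [ 0.4  0.5 -1. ]
```

Call:
drive_tool --targets '[[[-1.0,0,0,0,0],[-1.0,0,0,0,0],[-1.0,0,0,0,0],[-0.8,0,0,0,0],[0,0,0,0,0]]]'

```text
time_s: 15.4
tcp_pos: [0.5966, 0.0182, 0.1498]
tcp_rot: [-0.0, 0.99, -0.14, -0.0]
wrist_force: [-0.2, 0.3, -0.9]
gripper_width: 0.0002
grasp_force: 0.3
```

Call:
drive_tool --targets '[[[-1.0,0,0,0,0],[-1.0,0,0,0,0],[-1.0,0,0,0,0],[-1.0,0,0,0,0],[0,0,0,0,0]]]'

```text
time_s: 15.82
tcp_pos: [0.5573, 0.0298, 0.1498]
tcp_rot: [0.0, 0.99, -0.141, -0.0]
wrist_force: [0.8, -0.2, -0.1]
gripper_width: 0.0001
grasp_force: 0.4
```

```bash
cat > st.py <<'E'
from h import *
s=status.get_obs(); P=s["tcp_pos"]; p=boxpts((0,0,-B[2]),[P-np.array([B[0],B[1],0])])[0]; print(p.round(4),s["wrist_force"].round(1))
g=vision.grab_frame("scene")
r=vision.silhouettes("scene","flap")
best=[]
for x in r[:1]:
    reg=x["region"].astype(np.uint8)
    for th in np.arange(-.05,2.1,.1):
        c,s_=np.cos(th),np.sin(th); L=[[.054-rr*c,y,.077+rr*s_] for rr,y in((0,-.0685),(.106,-.0685),(.106,.0685),(0,.0685))]
        m=np.zeros((384,512),np.uint8); cv2.fillPoly(m,[proj(g,boxpts(B,L)).round().astype(np.int32)],1); best.append((round((m&reg).sum()/(m|reg).sum(),3),round(th,2)))
    print(sorted(best)[-3:])
save(g,"st.png")
E
python3 st.py
```

```text
[0.024  0.0009 0.1498] [ 0.8 -0.2 -0.1]
[(np.float64(0.657), np.float64(1.15)), (np.float64(0.689), np.float64(0.95)), (np.float64(0.865), np.float64(1.05))]
```

Call:
drive_tool --targets '[[[-1.0,0,0,0,0],[-0.7,0,0.4,0,0],[-0.7,0,0.4,0,0],[-0.6,0,0.55,0,0],[-0.6,0,0.55,0,0]]]'

```text
time_s: 16.33
tcp_pos: [0.524, 0.0392, 0.1301]
tcp_rot: [-0.0, 0.99, -0.141, -0.0]
wrist_force: [1.1, -0.8, -0.3]
gripper_width: 0.0001
grasp_force: 0.7
```

Call:
drive_tool --targets '[[[-0.5,0,0.65,0,0],[-0.5,0,0.65,0,0],[-0.4,0,0.75,0,0],[-0.4,0,0.75,0,0],[0,0,0,0,0]]]'

```text
time_s: 16.75
tcp_pos: [0.5058, 0.0443, 0.101]
tcp_rot: [0.0, 0.99, -0.141, -0.001]
wrist_force: [-0.3, 0.9, 0.8]
gripper_width: 0.0003
grasp_force: 0.5
```

```bash
python3 st.py
```

```text
[-0.0295  0.0006  0.101 ] [-0.3  0.9  0.8]
[(np.float64(0.574), np.float64(0.05)), (np.float64(0.607), np.float64(0.25)), (np.float64(0.651), np.float64(0.15))]
```

Call:
drive_tool --targets '[[[-0.3,0,0.5,0,0],[-0.3,0,0.5,0,0],[-0.2,0,0.4,0,0],[-0.1,0,0.3,0,0],[0,0,0,0,0]]]'

```text
time_s: 17.27
tcp_pos: [0.4981, 0.0467, 0.085]
tcp_rot: [0.0, 0.99, -0.141, -0.001]
wrist_force: [0.0, -0.1, 0.2]
gripper_width: -0.0
grasp_force: 0.5
```

Call:
drive_tool --targets '[[[0,0,0.2,0,0],[0,0,0.2,0,0],[0,0,0.1,0,0],[0,0,0.1,0,0],[0,0,0.1,0,0]]]'

```text
time_s: 17.68
tcp_pos: [0.4986, 0.0466, 0.0786]
tcp_rot: [-0.0, 0.99, -0.141, -0.0]
wrist_force: [-0.8, -0.5, 1.4]
gripper_width: 0.0
grasp_force: 0.7
```

Call:
drive_tool --targets '[[[0,0,0.1,0,0],[0,0,0.1,0,0],[0,0,0,0,0]]]'

```text
time_s: 17.93
tcp_pos: [0.4986, 0.0466, 0.0765]
tcp_rot: [-0.0, 0.99, -0.141, -0.0]
wrist_force: [-0.8, -0.2, 2.2]
gripper_width: 0.0001
grasp_force: 0.6
```

Call:
drive_tool --targets '[[[0,0,0.1,0,0],[0,0,0.1,0,0],[0,0,0.1,0,0],[0,0,0,0,0],[0,0,0,0,0]]]'

```text
time_s: 18.35
tcp_pos: [0.4989, 0.0467, 0.0747]
tcp_rot: [-0.0, 0.99, -0.141, 0.0]
wrist_force: [-9.5, -0.5, 26.4]
gripper_width: 0.0002
grasp_force: 13.2
```

On the stop at 26 N. Releasing slowly, then retreating and checking.

Call:
drive_tool --targets '[[[0,0,-0.2,0,0],[0,0,-0.2,0,0],[0,0,-0.2,0,0],[0,0,-0.2,0,0],[0,0,-0.5,0,0]]]'

```text
time_s: 18.77
tcp_pos: [0.4984, 0.0465, 0.0865]
tcp_rot: [0.0, 0.99, -0.141, -0.0]
wrist_force: [-0.1, -0.2, -0.0]
gripper_width: 0.0
grasp_force: 0.0
```

Call:
drive_tool --targets '[[[0,0,-2,0,0],[-2,0,-3,0,0],[-2,0,-3,0,0],[-2,0,-3,0,0],[-2,0,-3,0,0]]]'

```text
time_s: 19.18
tcp_pos: [0.4206, 0.0691, 0.2281]
tcp_rot: [-0.0, 0.99, -0.141, -0.0]
wrist_force: [0.3, -0.3, 0.4]
gripper_width: -0.0002
grasp_force: 0.0
```

Call:
drive_tool --targets '[[[0,3,0,0,0],[0,4,0,0,0],[0,4,0,0,0],[0,0,0,0,0],[0,0,0,0,0]]]'

```text
time_s: 19.6
tcp_pos: [0.3907, -0.0381, 0.2271]
tcp_rot: [-0.0, 0.99, -0.143, 0.0]
wrist_force: [0.2, 0.8, -0.6]
gripper_width: -0.0003
grasp_force: 0.0
```

```bash
sed -i 's/2.1,.1)/2.1,.05)/' st.py; python3 st.py; python3 - <<'E'
from h import *
f=vision.grab_frame("wrist"); g=vision.grab_frame("scene")
print(proj(f,boxpts(B,FL)).round().tolist())
b=cv2.resize(g["frame"][100:280,190:340],(288,346),interpolation=cv2.INTER_CUBIC); b=cv2.copyMakeBorder(b,0,38,0,0,cv2.BORDER_CONSTANT)
cv2.imwrite("pics/e.png",np.hstack([f["frame"],b])[:,:,::-1])
E
```

```text
[-0.1173 -0.1104  0.2271] [ 0.2  0.8 -0.6]
[(np.float64(0.831), np.float64(0.05)), (np.float64(0.899), np.float64(-0.05)), (np.float64(0.936), np.float64(0.0))]
[[211.0, 100.0], [55.0, 104.0], [45.0, -25.0], [208.0, -36.0]]
```

View pics/e.png

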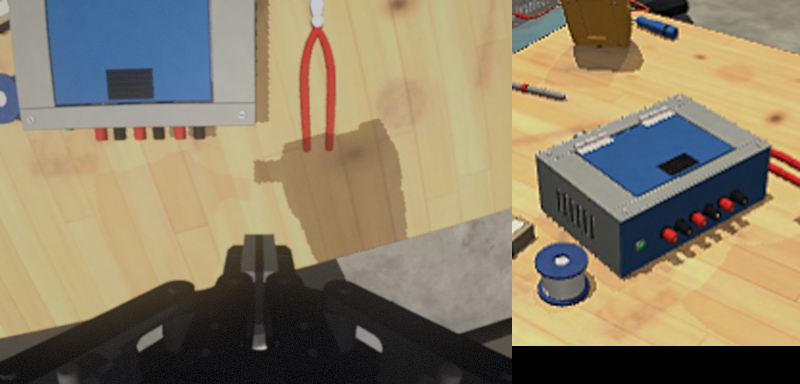

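The flap is shut and flush: front edge at row 103 against a predicted 102, best-fit angle 0.0. It has stayed shut for over a second after release and nothing else has moved, so I'm handing in.

```bash
python3 -c "
from cell import env
print(env.finish_job())"
```

```text
the job is handed in; nothing more can be done
None
```

The job is handed in: the flap was popped open, the tripped breaker pushed fully home, and the flap closed and latched flush; on my first try at closing it, the gripper linkage caught the flap's edge (about 37 N at the wrist), so I backed off and redid it with the fingertips.

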